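Seat the vial stoppers and load the tray

TASK

The six vials on the small steel tray have their rubber stoppers only part-way in, with the flat metal pressing plate lying crooked on top of them. Press the plate down until it sits level with every stopper fully home, firmly but without cracking the glass, and then, leaving the plate on, slide the loaded tray along its rails into the vial chamber until it meets the stop. Leave the other things on the bench where they are.

Things in the scene. Friction and masses are not known exactly. Their poses are not given: they have to be found in the camera images.
- chamber: Low white vial chamber fixed to the bench, 170 mm wide, 77 mm high at the mouth, 110 mm at the rear, with a window in its roof. Origin: at bench level under the middle of the mouth; x points into the mouth (the way the tray slides), z up. Before the mouth lies a grey bed, top 8 mm above the bench, 215 mm long. The tray is home when its origin is 45 mm beyond this origin along x.
- chamber_mouth (a point): Middle of the mouth's lower edge, on the bed's surface. The mouth is 116 mm wide and 61 mm high: the tray passes only with the plate pressed down. Two aluminium rails on the bed, 14 mm high, leave a lane 116 mm wide that leads straight in. A flat stop for the tray's far edge is 85 mm inside the mouth.
- tray: Loose steel tray on the bed between the rails, carrying 6 vials, about 0.5 kg; it slides with a few N. Origin: on its underside, below the middle of the vials; x points towards the mouth, z up. It reaches from 85 mm behind the origin (-x) to 40 mm ahead (+x), is 112 mm wide, floor 4 mm thick.
- tray_push (a point): Middle of the outer face of the tray's upright push plate at its near end, 85 mm behind the tray's origin, 15 mm above its underside. The push plate is 112 mm wide, its top 30 mm above the tray's underside. With the tray home this face is still 40 mm outside the mouth.
- tray_vials (a point): Middle of the six vials at rim height, 49 mm above the tray's underside. The glass vials, 22 mm across, are fixed in the tray at x -16 and +16 mm, y -32, 0 and +32 mm. In each a stiff rubber stopper with a 4 mm flange stands 6 to 11 mm too high, unevenly; it goes down under 3 to 4 N (about 20 N for all six at once) until the flange meets the rim, and stays where pushed.
- plate: Loose flat aluminium plate, 66 (x) x 98 (y) x 4 mm, 0.11 kg, lying on the six stoppers, high and somewhat crooked at the start. Four down-turned tabs 18 mm long hang around the vials with about 2.5 mm play. Origin: middle of its underside; x and y run along the tray's.
- plate_top (a point): Middle of the plate's top face, 4 mm above its underside. With every stopper home the plate is level and this point is 57 mm above the tray's underside, 65 mm above the bench. Press it above the vials, within 16 mm in x and 32 mm in y of this point; further out it tips.
- cap: blue screw cap, 34 mm across, 13 mm high, lying on the bench beside the loading rails. Origin: middle of its underside. Leave alone.
- spare_vial: single stoppered glass vial, 22 mm across, 49 mm high, standing beside the loading rails on the other side. Origin: middle of its underside. Leave alone.
- beaker: glass beaker, 70 mm across, 90 mm high. Origin: middle of its underside. Leave alone.
- reagent: amber bottle, 72 mm across, 150 mm high. Origin: middle of its underside. Leave alone.
- carton: cardboard box 90 x 120 x 70 mm. Origin: middle of its underside. Leave alone.
- scoop: steel weighing spoon, 170 mm long, lying flat along its x axis. Leave alone.
Not all that is in view belongs to the job. There is more than one size of the plate; the job needs the largest.

How it is judged:
By the outcome, as a careful person would: the job done as asked, in the order asked, and still so for the second after the job is handed in, with the robot touching nothing.
It also fails if it takes over 64 s, if anything falls off the work surface, if the arm or the gripper's body presses on something with over 40 N, if the wrist force passes 120 N, or if a joint passes its speed limit or range.

ROBOT

A 6-joint arm with a two-finger parallel gripper is mounted at the origin on the work surface. World frame = base frame: x ahead of the robot, y to its left, z up, the work surface at z = 0. Lengths are in m, angles in rad, forces in N, time in s.
With the tool pointing down it reaches from about 0.25 to 0.775 m from the base axis. Payload 8.9 kg.
Tool frame: the origin (TCP) lies between the finger pads; the fingertips stand 22 mm ahead of it and the grasp point (between the pads) lies 3 mm ahead of it; z points along the fingers, y is the direction in which the jaws open and shut (so a half turn about z gives the same grasp; the last joint's range is limited). The gripper opens to 85 mm and grips with 20 to 120 N. Pads are 22 mm wide; open, the fingers measure 114 mm over their backs; the gripper's body (76 mm by 85 mm) begins 54 mm behind the grasp point. The pads swing forward as they close: fully open they stand 13 mm farther back than shut.
Start: joints at [-1.486, 0.291, -0.153, 1.127, 0, 1.431], TCP at [0.117, -0.512, 0.253] pointing down, gripper open.
Joint ranges: [-2.52, 2.52], [-0.91, 1.74], [-1.3, 1.37], [-1.96, 2.02], [-1.52, 1.47], [-3.14, 3.14]. Speed limits (rad/s): [2.22, 2.22, 2.79, 3.14, 3.14, 3.14].

INTERFACE

Orientations are given as a unit quaternion [x, y, z, w].
In Python, from plant import bot gives the robot as it stands.
- The arm moves only by the tool play_rows, never from a script. Its argument "deltas" is text: rows parted by semicolons, each of 4 numbers parted by spaces: the shift along the world's x, y, z in mm, then the turn about the world's z in rad. A call has 1 to 5 rows; each row is the pose to reach, as a shift and turn from the pose measured when the call began; what a row does not reach only later rows make up. A row lasts 1/12 s, in which the tool goes at most 41.7 mm and 7.16 degrees, less where a joint would pass 70% of its speed; a pose out of reach is approached as far as the arm can. A call with a gripper value outside its range is refused whole. "gripper" is the gripper command: -1 is shut, 1 is fully open, values between are in proportion, set as the call begins (left out, the last holds). The fingers move at their own pace and stop on an object; "squeeze" is the grip in N (left out, the last holds). Time passes only in rows, so rows that repeat a pose let the fingers close. It gives the time, the measured TCP pose, the force and the opening at its end, in the units of the state.
- bot.sense(): the state, without advancing time (a new reading comes with each control period).
- bot.grab_frame(name): name is "scene" or "side" or "wrist"; returns a dict with "image" (400x640x3 uint8, blue, green, red), "fx", "fy", "cx", "cy" (pixels), "R" (3x3) and "t" (3): a world point X has camera coordinates R X + t; the wrist camera has in their place "mount" (4x4, takes a point from camera to tool coordinates, whose origin is the TCP and whose axes are the flange's). Camera axes: x right, y down, z forward; pixel columns grow to the right and rows downward; lengths in m; the calibration is good to about 2 mm. A picture is of the moment at which its call begins: read the wrist's pose just before it. There is no depth.
- bot.close_job(): hands the job in, once; it reports no verdict.
The state is a dict: "t": time; "joint_positions": joint angles; "qd": joint speeds; "tau": joint torques, N m; "position": TCP position; "tcp_rot": TCP orientation; "contact_force": force on the tool from outside, world axes, zero at the start; "ft_torque": the same for the moment, N m; "opening": opening from 0.0 (shut) to 1.0 (fully open).
Only numpy, scipy, OpenCV 4.12 (cv2) and the standard library are available. Lean on these libraries where they do the work, as an engineer would, in place of code of your own. Each camera call takes 0.05 s, during which the arm holds its last target.

## Working session

There is one attempt and no reset: what is moved stays moved. The work goes in short steps, Python scripts to look and compute and a tool call to move; the robot and the scene stay as the last step left them, time stands still between calls to the robot, and variables do not carry over. Pictures are saved under pics/ and viewed, and the job is handed in when it is done.

Besides the shell and the picture viewer there is one more tool, called after "Request:" as name(argument=value, ...), one argument or row to a line, values as JSON. play_rows: Moves the arm, as the interface text tells. Its arguments: {"type":"object","properties":{"deltas":{"type":"string"},"gripper":{"type":"number"},"squeeze":{"type":"number"}},"required":["deltas"]}

```bash
mkdir -p pics; ls; python3 - <<'E'
from plant import bot
import cv2
s=bot.sense(); print({k:(v if not hasattr(v,'tolist') else v.tolist()) for k,v in s.items()})
for n in ("scene","side","wrist"):
    f=bot.grab_frame(n); cv2.imwrite(f"pics/{n}0.png",f["image"]); print(n,{k:f[k] for k in f if k!="image"})
E
```

```text
pics
{'t': 0.0, 'joint_positions': [-1.4863083760122489, 0.2912387063654101, -0.15409997882479334, 1.1266753421272804, -1.558830934335122e-05, 1.4315274158388394], 'qd': [0.00016336308754051165, 0.0001299842050946427, 0.00012732156931506412, -0.00019006598651640145, -0.0011690237305964646, -0.0014915835954104565], 'tau': [0.0011683849152177572, -53.71352791786194, 33.138052225112915, 0.01537616306450218, -0.00011875223663082579, 7.0876143354325905e-06], 'position': [0.11647674697711524, -0.5115212404282905, 0.25276370369118073], 'tcp_rot': [0.9937479487905714, 0.11164516789896597, 8.883385081735155e-06, -0.0006088353054340045], 'contact_force': [-0.03231998511025425, -1.0817359090241703, -0.3637344813781705], 'ft_torque': [-0.026531749548994663, 0.024792712345989575, -0.025508025010228787], 'opening': 0.9982205262845254}
scene {'fx': 445.59596108135145, 'fy': 445.59596108135145, 'cx': 314.3556566136722, 'cy': 196.15279924960402, 'R': array([[ 0.84821482,  0.52951878,  0.0118948 ],
       [ 0.43086339, -0.67677346, -0.59693754],
       [-0.30803956,  0.5114563 , -0.80219953]]), 't': array([-0.44245846, -0.19233832,  1.45945975])}
side {'fx': 416.2206058533646, 'fy': 416.2206058533646, 'cx': 309.5751917272577, 'cy': 195.6532775395186, 'R': array([[-0.95665478, -0.29104586,  0.01019469],
       [-0.21993593,  0.69908771, -0.6803709 ],
       [ 0.19089214, -0.65312225, -0.73279705]]), 't': array([0.50043411, 0.17712871, 1.04549154])}
wrist {'fx': 357.6265731220453, 'fy': 357.6265731220453, 'cx': 317.31630772840526, 'cy': 202.74854673192343, 'mount': array([[-6.47807572e-04, -9.54740504e-01, -2.97439323e-01,
         7.48520436e-02],
       [ 9.99998203e-01, -1.14842596e-03,  1.50834921e-03,
        -3.88677347e-04],
       [-1.78166912e-03, -2.97437811e-01,  9.54739532e-01,
        -1.20018672e-01],
       [ 0.00000000e+00,  0.00000000e+00,  0.00000000e+00,
         1.00000000e+00]])}
```

View pics/scene0.png

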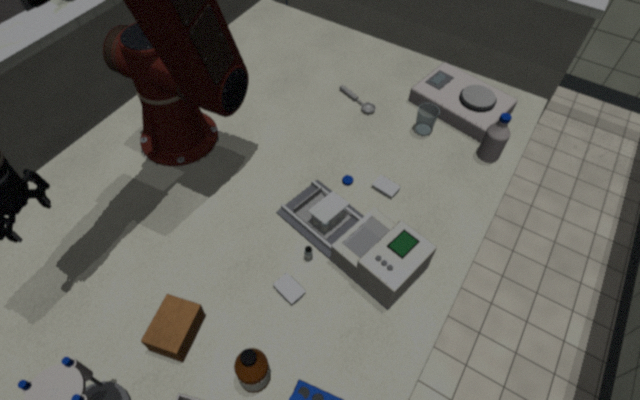

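View pics/side0.png

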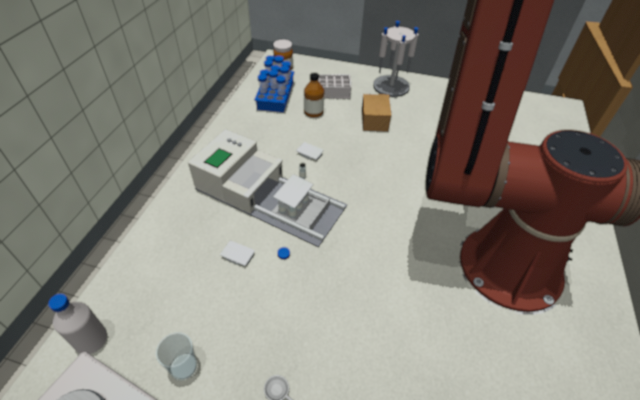

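View pics/wrist0.png

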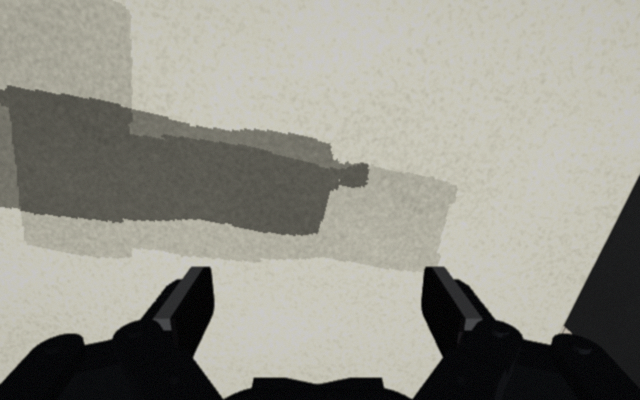

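The scene view shows three candidates for the plate: the one on the tray vials (scene 327,210 / side 295,192), a loose one at (386,187) / side (237,253), and a loose one at (289,289) / side (310,152). The one lying on the vials fits the description, so I'll check it in a close crop.

```bash
python3 - <<'E'
import cv2, numpy as np
a=cv2.imread("pics/scene0.png")[165:310,260:450]; b=cv2.imread("pics/side0.png")[120:270,180:360]
cv2.imwrite("pics/c_scene.png",cv2.resize(a,None,fx=4,fy=4,interpolation=cv2.INTER_CUBIC))
cv2.imwrite("pics/c_side.png",cv2.resize(b,None,fx=4,fy=4,interpolation=cv2.INTER_CUBIC))
E
```

```text
(no output)
```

View pics/c_scene.png

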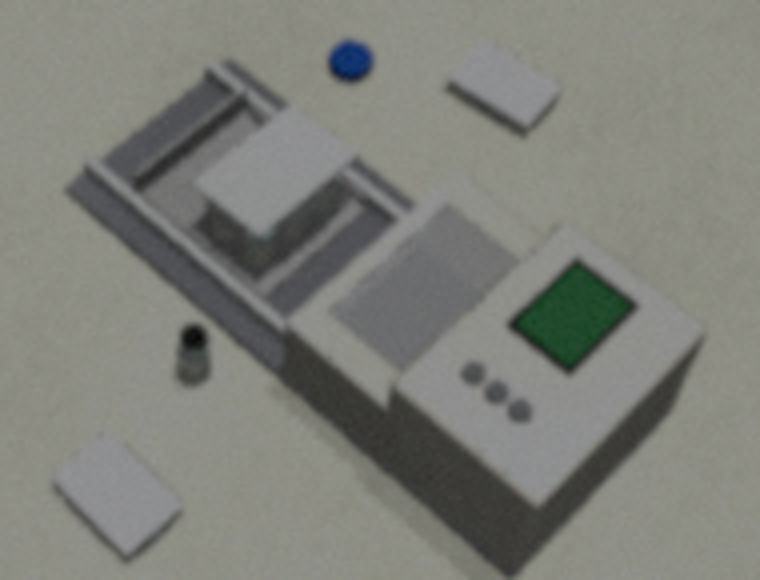

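View pics/c_side.png

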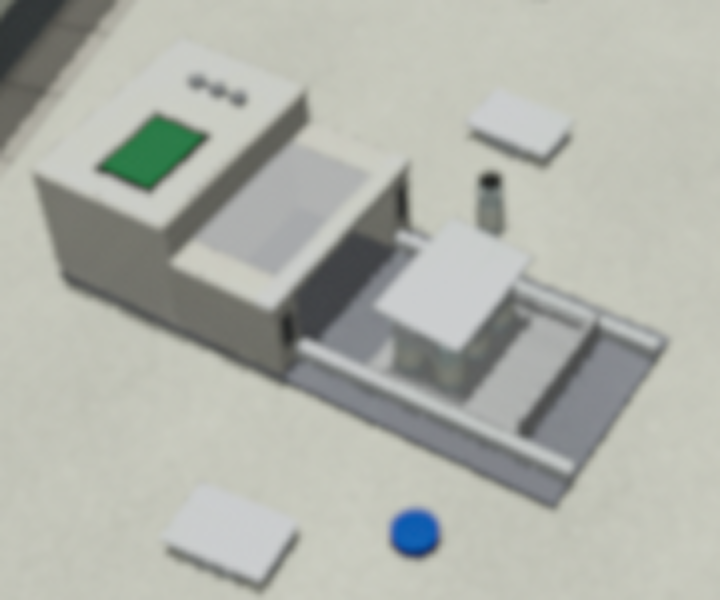

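The crops show the white plate on the six vials in the lane, larger than the two loose plates; scene corners are at about (310,211), (326,224), (349,204), (333,192). Next I'll triangulate these and the bed.

```bash
cat > h.py <<'E'
import numpy as np, cv2
from scipy.spatial.transform import Rotation as Rot
K={}
K["scene"]=(445.596,445.596,314.356,196.153,np.array([[0.84821482,0.52951878,0.0118948],[0.43086339,-0.67677346,-0.59693754],[-0.30803956,0.5114563,-0.80219953]]),np.array([-0.44245846,-0.19233832,1.45945975]))
K["side"]=(416.2206,416.2206,309.5752,195.6533,np.array([[-0.95665478,-0.29104586,0.01019469],[-0.21993593,0.69908771,-0.6803709],[0.19089214,-0.65312225,-0.73279705]]),np.array([0.50043411,0.17712871,1.04549154]))
def ray(cam,u,v):
    fx,fy,cx,cy,R,t=K[cam]; d=R.T@np.array([(u-cx)/fx,(v-cy)/fy,1]); return -R.T@t,d/np.linalg.norm(d)
def onz(cam,uv,z):
    c,d=ray(cam,*uv); return c+d*(z-c[2])/d[2]
def tri(a,b):
    c1,d1=ray("scene",*a);c2,d2=ray("side",*b)
    s=np.linalg.lstsq(np.stack([d1,-d2],1),c2-c1,rcond=None)[0]
    p,q=c1+s[0]*d1,c2+s[1]*d2; return (p+q)/2,np.linalg.norm(p-q)
def setwrist(f,s):
    M=f["mount"];T=np.eye(4);T[:3,:3]=Rot.from_quat(s["tcp_rot"]).as_matrix();T[:3,3]=s["position"]
    C=T@M; K["wrist"]=(f["fx"],f["fy"],f["cx"],f["cy"],C[:3,:3].T,-C[:3,:3].T@C[:3,3])
def proj(cam,X):
    fx,fy,cx,cy,R,t=K[cam]; p=R@np.asarray(X)+t; return np.array([fx*p[0]/p[2]+cx,fy*p[1]/p[2]+cy])
E
python3 - <<'E'
from h import *
np.set_printoptions(precision=4,suppress=True)
S=lambda u,v:(260+(u+.5)/4-.5,165+(v+.5)/4-.5)
D=lambda u,v:(180+(u+.5)/4-.5,120+(v+.5)/4-.5)
for n,a,b in [("mouth-vial",(265,235),(457,224)),("mouth-cap",(357,155),(379,300)),("near-vial",(198,183),(530,262)),("near-cap",(292,108),(455,348))]:
    print(n,*tri(S(*a),D(*b)))
P=[tri(S(*a),D(*b))[0] for a,b in [((265,235),(457,224)),((357,155),(379,300)),((198,183),(530,262)),((292,108),(455,348))]]
print("ctr",np.mean(P,0)); 
dx=P[0]+P[1]-P[2]-P[3];dy=P[1]+P[3]-P[0]-P[2]
print("yaw x",np.degrees(np.arctan2(dx[1],dx[0])),np.linalg.norm(dx)/2,"y",np.degrees(np.arctan2(dy[1],dy[0])),np.linalg.norm(dy)/2)
for n,z,c,uv in [("bed near vial",0.008,"scene",(68,188)),("bed near cap sc",.008,"scene",(228,60)),("bed nv side",.008,"side",(665,340)),("bed nc side",.008,"side",(555,503)),("bed mouth cap side z0",.0,"side",(285,378)),("mouth vial sc",0,"scene",(275,365)),
 ("roof mouth vial sc",.077,"scene",(287,322)),("roof mouth cap sc",.077,"scene",(440,190)),("roof mv side",.077,"side",(408,162)),("roof mc side",.077,"side",(270,305)),
 ("push top v side",.038,"side",(600,320)),("push top c side",.038,"side",(525,432)),("push c sc",.038,"scene",(245,97)),("push v sc",.038,"scene",(137,180))]:
    print(n,onz(c,(S if c=="scene" else D)(*uv),z))
E
```

```text
mouth-vial [ 0.5968 -0.0736  0.0727] 0.009738352871929704
mouth-cap [0.6198 0.0135 0.0775] 0.00543201693877271
near-vial [ 0.5372 -0.0585  0.0682] 0.0055824182421224736
near-cap [0.56   0.0308 0.0688] 0.0029599935561300268
ctr [ 0.5785 -0.022   0.0718]
yaw x -15.177773201877795 0.062167352019370535 y 75.46408840726886 0.0911117935871409
bed near vial [ 0.4413 -0.0759  0.008 ]
bed near cap sc [0.4761 0.0858 0.008 ]
bed nv side [ 0.4383 -0.0716  0.008 ]
bed nc side [0.4731 0.0867 0.008 ]
bed mouth cap side z0 [0.6826 0.0346 0.    ]
mouth vial sc [ 0.6386 -0.1159  0.    ]
roof mouth vial sc [ 0.6487 -0.1234  0.077 ]
roof mouth cap sc [0.6834 0.0196 0.077 ]
roof mv side [ 0.6444 -0.1211  0.077 ]
roof mc side [0.6842 0.0377 0.077 ]
push top v side [ 0.4811 -0.0495  0.038 ]
push top c side [0.5019 0.0596 0.038 ]
push c sc [0.5168 0.0425 0.038 ]
push v sc [ 0.4914 -0.0606  0.038 ]
```

Lane direction is about -13.5°. The plate centre is near (0.578,-0.022) and the mouth middle near (0.665,-0.042), both consistent with the given sizes. I'll move to a hover above the plate with the jaws across the lane and look closer.

Request:
play_rows(
  deltas="18 20 4 0.107; 35 40 8 0.214; 53 59 12 0.321; 70 79 16 0.428; 88 99 20 0.536",
  gripper=0,
)

```text
t: 0.57
position: [0.205, -0.4115, 0.2728]
tcp_rot: [0.928, 0.373, -0.0, -0.001]
contact_force: [0.5, -0.0, 0.0]
opening: 0.499
```

Request:
play_rows(
  deltas="18 20 4 0.107; 35 40 8 0.214; 53 59 12 0.321; 70 79 16 0.428; 88 99 20 0.536",
)

```text
t: 0.98
position: [0.2935, -0.3113, 0.293]
tcp_rot: [0.794, 0.607, -0.0, -0.001]
contact_force: [0.3, 0.2, 0.2]
opening: 0.502
```

Request:
play_rows(
  deltas="18 20 0 0.107; 35 40 0 0.214; 53 59 0 0.321; 70 79 0 0.428; 88 99 0 0.536",
)

```text
t: 1.4
position: [0.382, -0.2111, 0.2929]
tcp_rot: [0.603, 0.798, -0.001, -0.001]
contact_force: [1.0, -1.1, 0.2]
opening: 0.508
```

Request:
play_rows(
  deltas="18 20 0 0.107; 35 40 0 0.214; 53 59 0 0.321; 70 79 0 0.428; 88 99 0 0.536",
)

```text
t: 1.82
position: [0.4705, -0.1109, 0.2927]
tcp_rot: [0.368, 0.93, -0.001, -0.001]
contact_force: [0.9, -0.9, 0.3]
opening: 0.499
```

Request:
play_rows(
  deltas="18 20 -5 0.107; 35 40 -10 0.214; 53 59 -15 0.321; 65 79 -20 0.428; 74 97 -23 0.517",
)

```text
t: 2.23
position: [0.5452, -0.0125, 0.2687]
tcp_rot: [0.115, 0.993, -0.001, -0.001]
contact_force: [0.1, 0.3, -0.1]
opening: 0.5
```

```bash
python3 - <<'E'
from plant import bot
import cv2,pickle
s=bot.sense(); f=bot.grab_frame("wrist"); pickle.dump((s,f),open("w1.pkl","wb")); cv2.imwrite("pics/w1.png",f["image"]); print(s["position"],s["tcp_rot"],s["joint_positions"],s["qd"])
E
```

```text
[ 0.54519033 -0.01249381  0.26874851] [ 1.14881438e-01  9.93378334e-01 -8.15893891e-04 -1.03677016e-03] [-0.15603507  0.32348989 -0.06619458  1.18311695 -0.00171521  0.07423815] [ 0.42337687  0.19583564  0.19035033 -0.00120626 -0.0035837  -0.61285757]
```

View pics/w1.png

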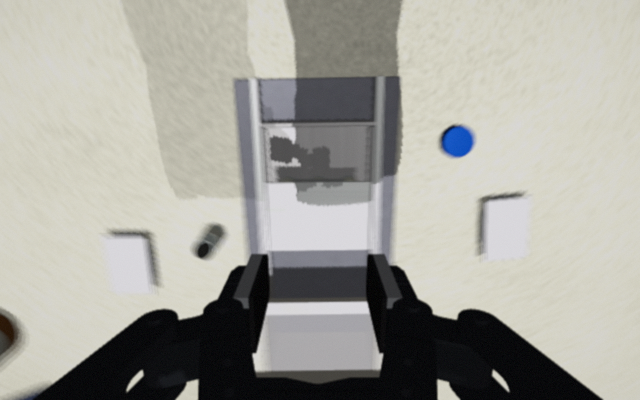

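The wrist view shows the lane running almost straight down the image. The push plate's top edge is at row ~124, the pressing plate at (270-372, 183-250), and the mouth near row ~300. The arm was still moving, so I'll settle it and measure again.

Request:
play_rows(
  deltas="0 0 0 0;0 0 0 0",
)

```text
t: 2.45
position: [0.5457, -0.0095, 0.2678]
tcp_rot: [0.111, 0.994, 0.0, -0.002]
contact_force: [-0.3, 0.0, -0.3]
opening: 0.499
```

```bash
python3 - <<'E'
from plant import bot
import cv2,pickle
s=bot.sense(); f=bot.grab_frame("wrist"); pickle.dump((s,f),open("w2.pkl","wb")); print(s["position"],s["tcp_rot"],abs(s["qd"]).max() if hasattr(s["qd"],'max') else s["qd"])
cv2.imwrite("pics/w2.png",cv2.resize(f["image"][60:320,220:420],None,fx=3,fy=3,interpolation=cv2.INTER_CUBIC)[:600] if 0 else cv2.resize(f["image"][60:320,200:440],None,fx=2.3,fy=2.3,interpolation=cv2.INTER_CUBIC))
E
```

```text
[ 0.54565399 -0.00948621  0.2677509 ] [ 1.11111618e-01  9.93806540e-01  5.77561768e-05 -1.66320069e-03] 0.025408943282568357
```

View pics/w2.png

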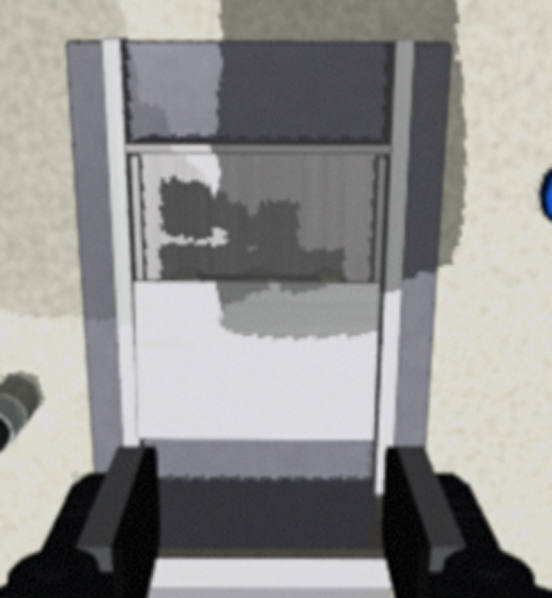

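```bash
python3 - <<'E'
from h import *
import pickle
np.set_printoptions(precision=4,suppress=True)
s,f=pickle.load(open("w2.pkl","rb")); setwrist(f,s)
W=lambda u,v:(200+(u+.5)/2.3-.5,60+(v+.5)/2.3-.5)
P={}
for n,z,uv in [("pnv",.074,(133,281)),("pnc",.074,(381,281)),("pmv",.074,(141,440)),("pmc",.074,(372,440)),
 ("pushV",.038,(126,146)),("pushC",.038,(390,146)),("bedV",.008,(68,42)),("bedC",.008,(450,42)),("roofV",.077,(148,555)),("roofC",.077,(390,557)),
 ("railV near",.022,(123,41)),("railV far",.022,(135,440)),("railC near",.022,(395,41)),("railC far",.022,(376,490))]:
    P[n]=onz("wrist",W(*uv),z); print(n,P[n])
c=(P["pnv"]+P["pnc"]+P["pmv"]+P["pmc"])/4; print("plate",c)
dx=P["pmv"]+P["pmc"]-P["pnv"]-P["pnc"]; dy=P["pnc"]+P["pmc"]-P["pnv"]-P["pmv"]
A=lambda d:np.degrees(np.arctan2(d[1],d[0]))
print(A(dx),np.linalg.norm(dx)/2,A(dy)-90,np.linalg.norm(dy)/2)
for a,b in [("pushV","pushC"),("bedV","bedC"),("roofV","roofC")]: print(a,A(P[b]-P[a])-90,np.linalg.norm(P[b]-P[a]),(P[a]+P[b])/2)
for a,b in [("railV near","railV far"),("railC near","railC far")]: print(a,A(P[b]-P[a]),np.linalg.norm(P[b]-P[a]))
print("tool yaw",2*np.degrees(np.arctan2(s["tcp_rot"][1],s["tcp_rot"][0])))
E
```

```text
pnv [ 0.5339 -0.0629  0.074 ]
pnc [0.5554 0.032  0.074 ]
pmv [ 0.6003 -0.078   0.074 ]
pmc [0.6216 0.0159 0.074 ]
pushV [ 0.4847 -0.0583  0.038 ]
pushC [0.5091 0.049  0.038 ]
bedV [ 0.4374 -0.0765  0.008 ]
bedC [0.4743 0.0861 0.008 ]
roofV [ 0.6521 -0.0887  0.077 ]
roofC [0.6761 0.0131 0.077 ]
railV near [ 0.4434 -0.0507  0.022 ]
railV far [ 0.6211 -0.095   0.022 ]
railC near [0.4687 0.0607 0.022 ]
railC far [0.6734 0.0142 0.022 ]
plate [ 0.5778 -0.0233  0.074 ]
-13.246456823417185 0.0680800624602662 -12.751034404052433 0.09677637919978392
pushV -12.78582584148566 0.11001176144506435 [ 0.4969 -0.0046  0.038 ]
bedV -12.800736364721558 0.16676658313673817 [0.4559 0.0048 0.008 ]
roofV -13.255898756769412 0.10458622340100476 [ 0.6641 -0.0378  0.077 ]
railV near -13.986678340861161 0.18312520590313508
railC near -12.817226708600757 0.20996901652156463
tool yaw 167.24118343257624
```

Everything agrees: lane yaw is -12.9° and the tool is already aligned. The plate is 68x97 mm (66x98 nominal), the tray origin is near (0.579,-0.0235) and the mouth near (0.6655,-0.043), so the travel is about 133 mm. Next I'll descend above the plate with a narrower finger gap so both pads press at |y|<27 mm.

Request:
play_rows(
  deltas="12 -5 -40 0; 24 -10 -80 0; 33 -14 -115 0; 33 -14 -135 0; 33 -14 -145 0",
  gripper=-0.4,
)

```text
t: 2.92
position: [0.5767, -0.025, 0.12]
tcp_rot: [0.113, 0.994, -0.0, -0.004]
contact_force: [-0.1, -0.3, -0.1]
opening: 0.3
```

Request:
play_rows(
  deltas="0 0 0 0;0 0 0 0; 0 0 0 0",
)

```text
t: 3.17
position: [0.5774, -0.0255, 0.1217]
tcp_rot: [0.113, 0.994, -0.0, -0.003]
contact_force: [-0.2, -1.0, 0.3]
opening: 0.302
```

```bash
python3 - <<'E'
from plant import bot
import cv2
s=bot.sense(); print(s["position"],s["contact_force"],s["opening"])
a=bot.grab_frame("scene")["image"][165:275,260:400]; b=bot.grab_frame("side")["image"][150:260,220:360]
cv2.imwrite("pics/hov.png",cv2.resize(cv2.hconcat([a,b]),None,fx=2.8,fy=2.8,interpolation=cv2.INTER_CUBIC))
E
```

```text
[ 0.57736235 -0.02547946  0.12165725] [-0.17012736 -1.04349489  0.34896361] 0.3016871620812901
```

View pics/hov.png

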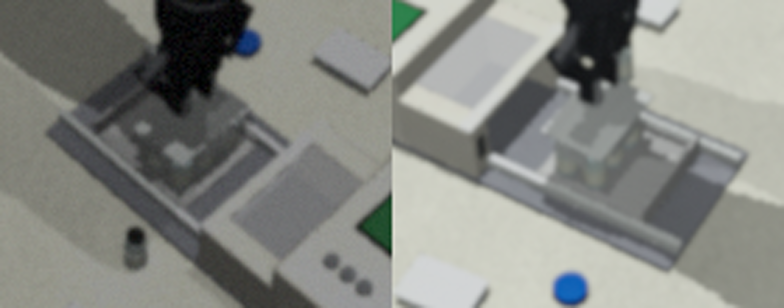

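Both views show the fingers centred over the plate with a clear gap. I'll go down in small steps and watch the force.

Request:
play_rows(
  deltas="1 1 -6 0;1 2 -12 0; 1 2 -16 0; 1 2 -18 0; 1 2 -20 0",
)

```text
t: 3.68
position: [0.5784, -0.0232, 0.1013]
tcp_rot: [0.113, 0.994, -0.0, -0.003]
contact_force: [-0.3, 1.1, -0.4]
opening: 0.301
```

Request:
play_rows(
  deltas="0 0 -1 0;0 0 -2 0; 0 0 -3 0;0 0 -3 0",
)

```text
t: 4.02
position: [0.5783, -0.0232, 0.0982]
tcp_rot: [0.113, 0.994, -0.0, -0.003]
contact_force: [-0.0, 0.5, -0.7]
opening: 0.299
```

Request:
play_rows(
  deltas="0 0 -1 0;0 0 -2 0; 0 0 -3 0;0 0 -3 0",
)

```text
t: 4.35
position: [0.5787, -0.0233, 0.0955]
tcp_rot: [0.113, 0.994, -0.0, -0.002]
contact_force: [-2.0, -0.8, 3.8]
opening: 0.298
```

Request:
play_rows(
  deltas="0 0 -1 0;0 0 -2 0; 0 0 -3 0;0 0 -3 0",
)

```text
t: 4.68
position: [0.5789, -0.0234, 0.0934]
tcp_rot: [0.113, 0.994, -0.0, -0.002]
contact_force: [-3.3, 0.7, 10.4]
opening: 0.297
```

Request:
play_rows(
  deltas="0 0 -2 0;0 0 -3 0; 0 0 -3 0",
)

```text
t: 4.93
position: [0.579, -0.0234, 0.0917]
tcp_rot: [0.113, 0.994, -0.0, -0.001]
contact_force: [-4.9, 1.0, 14.9]
opening: 0.3
```

Request:
play_rows(
  deltas="0 0 -2 0;0 0 -3 0; 0 0 -3 0",
)

```text
t: 5.18
position: [0.579, -0.0233, 0.09]
tcp_rot: [0.113, 0.994, -0.0, -0.001]
contact_force: [-5.1, 1.5, 15.4]
opening: 0.298
```

Request:
play_rows(
  deltas="0 0 -2 0;0 0 -3 0; 0 0 -3 0",
)

```text
t: 5.43
position: [0.5789, -0.0233, 0.0884]
tcp_rot: [0.113, 0.994, -0.0, -0.001]
contact_force: [-7.3, 0.7, 16.7]
opening: 0.303
```

Request:
play_rows(
  deltas="0 0 -2 0;0 0 -3 0; 0 0 -3 0",
)

```text
t: 5.68
position: [0.5789, -0.0233, 0.0868]
tcp_rot: [0.113, 0.994, -0.001, -0.0]
contact_force: [-5.9, 1.5, 18.0]
opening: 0.303
```

Request:
play_rows(
  deltas="0 0 -2 0;0 0 -3 0; 0 0 -3 0",
)

```text
t: 5.93
position: [0.5789, -0.0233, 0.0867]
tcp_rot: [0.113, 0.994, -0.001, 0.0]
contact_force: [-12.3, 1.6, 34.8]
opening: 0.302
```

Request:
play_rows(
  deltas="0 0 -2 0;0 0 -3 0; 0 0 -3 0",
)

```text
t: 6.18
position: [0.5789, -0.0233, 0.0867]
tcp_rot: [0.113, 0.994, -0.001, 0.001]
contact_force: [-12.3, 2.2, 36.4]
opening: 0.3
```

It stopped hard at TCP z 0.0867 (fingertip about 65 mm, the seated height) and the force rose from 18 to 36 N. I'll lift off and check that the plate is level.

Request:
play_rows(
  deltas="0 0 8 0;0 0 25 0; -12 3 60 0;-24 5 90 0;-34 8 120 0",
)

```text
t: 6.6
position: [0.544, -0.0152, 0.2079]
tcp_rot: [0.113, 0.994, -0.001, 0.001]
contact_force: [0.3, -0.0, -0.1]
opening: 0.301
```

Request:
play_rows(
  deltas="-14 3 40 0;-24 6 62 0; -24 6 62 0;-24 6 62 0",
  gripper=0.2,
)

```text
t: 6.93
position: [0.5206, -0.0092, 0.2714]
tcp_rot: [0.113, 0.994, -0.001, 0.003]
contact_force: [0.2, 0.6, -0.9]
opening: 0.593
```

```bash
python3 - <<'E'
from plant import bot
import cv2,pickle
s=bot.sense(); f=bot.grab_frame("wrist"); pickle.dump((s,f),open("w3.pkl","wb")); print(s["position"],s["tcp_rot"],s["contact_force"],max(map(abs,s["qd"])))
cv2.imwrite("pics/w3.png",cv2.resize(f["image"][60:320,200:440],None,fx=2.3,fy=2.3,interpolation=cv2.INTER_CUBIC))
a=bot.grab_frame("scene")["image"]; b=bot.grab_frame("side")["image"]
cv2.imwrite("pics/scene3.png",a);cv2.imwrite("pics/side3.png",b)
a=a[165:275,260:390]; b=b[150:260,230:360]
cv2.imwrite("pics/lev.png",cv2.resize(cv2.hconcat([a,b]),None,fx=3.07,fy=3.07,interpolation=cv2.INTER_CUBIC))
E
```

```text
[ 0.52061943 -0.00924124  0.27140557] [ 1.13151159e-01  9.93574106e-01 -8.55964149e-04  2.56489497e-03] [ 0.16313964  0.55421234 -0.86576056] 0.0441540644231999
```

View pics/w3.png

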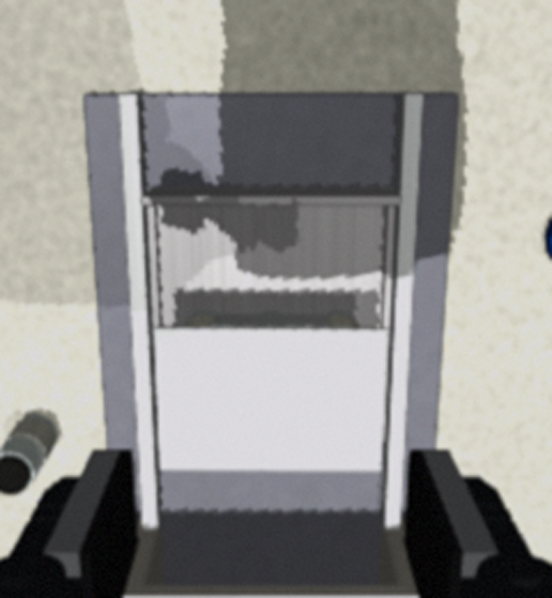

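View pics/lev.png

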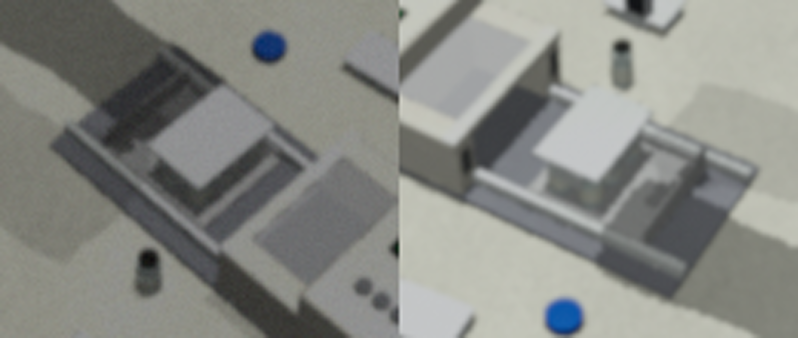

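```bash
python3 - <<'E'
from h import *
import pickle
np.set_printoptions(precision=4,suppress=True)
s,f=pickle.load(open("w3.pkl","rb")); setwrist(f,s)
g=cv2.cvtColor(f["image"],cv2.COLOR_BGR2GRAY)
W=lambda u,v:(200+(u+.5)/2.3-.5,60+(v+.5)/2.3-.5)
k=3.07
S=lambda u,v:(260+(u+.5)/k-.5,165+(v+.5)/k-.5); D=lambda u,v:(230+(u+.5)/k-.5,150+(v+.5)/k-.5)
P=[onz("wrist",W(*q),.065) for q in [(155,328),(390,327),(160,470),(381,470)]]
print(np.array(P),np.mean(P,0),"y widths",np.linalg.norm(P[1]-P[0]),np.linalg.norm(P[3]-P[2]),"depths",np.linalg.norm(P[2]-P[0]),np.linalg.norm(P[3]-P[1]))
for n,a,b in [("mv",(203,187),(200,88)),("mc",(276,131),(136,150)),("nv",(150,146),(252,120)),("nc",(217,86),(189,180))]:
    print(n,*tri(S(*a),D(*b)))
p=[onz("wrist",W(*q),.038) for q in [(143,199),(402,199)]]; print("push",np.mean(p,0))
E
```

```text
[[ 0.5343 -0.0627  0.065 ]
 [ 0.5558  0.0326  0.065 ]
 [ 0.598  -0.078   0.065 ]
 [ 0.6197  0.0167  0.065 ]] [ 0.577  -0.0229  0.065 ] y widths 0.09764222136747687 0.09714867574099964 depths 0.06548055971513603 0.06586224849066347
mv [ 0.5957 -0.0739  0.0619] 0.012269723348741303
mc [0.6226 0.0134 0.0612] 0.006797405855970392
nv [ 0.5361 -0.057   0.0561] 0.0025489579390672607
nc [0.56   0.0304 0.0628] 0.00891938753982444
push [ 0.4971 -0.004   0.038 ]
```

The plate now looks level in the wrist view: at z=65 mm its sides come to 97.6 and 97.1 mm (98 nominal) and 65.5 and 65.9 mm (66 nominal). To confirm, I'll probe gently over each vial row; any unseated stopper would show as a different stop height.

Request:
play_rows(
  deltas="12 -3 -40 0; 24 -6 -80 0; 40 -9 -120 0; 47 -11 -150 0; 47 -11 -170 0",
  gripper=-0.4,
)

```text
t: 7.5
position: [0.5657, -0.0204, 0.0935]
tcp_rot: [0.114, 0.994, -0.001, -0.003]
contact_force: [-1.5, 0.5, 1.0]
opening: 0.303
```

Request:
play_rows(
  deltas="0 0 0 0;0 0 0 0",
)

```text
t: 7.67
position: [0.5637, -0.0203, 0.0909]
tcp_rot: [0.114, 0.994, -0.001, -0.005]
contact_force: [0.0, -1.1, 1.3]
opening: 0.301
```

Request:
play_rows(
  deltas="4 -0.5 0 0;4 -0.5 -1 0;4 -0.5 -2 0; 4 -0.5 -4 0; 4 -0.5 -4 0",
)

```text
t: 8.08
position: [0.568, -0.0207, 0.0874]
tcp_rot: [0.114, 0.994, -0.001, -0.005]
contact_force: [-0.8, -0.0, 0.5]
opening: 0.301
```

Request:
play_rows(
  deltas="0 0 -1 0; 0 0 -1.5 0; 0 0 -1.5 0",
)

```text
t: 8.33
position: [0.5681, -0.0207, 0.0869]
tcp_rot: [0.114, 0.994, -0.001, -0.005]
contact_force: [-1.7, -0.5, 8.7]
opening: 0.303
```

Request:
play_rows(
  deltas="0 0 -2 0; 0 0 -2.3 0; 0 0 -2.3 0",
)

```text
t: 8.58
position: [0.5681, -0.0207, 0.0868]
tcp_rot: [0.113, 0.994, -0.001, -0.004]
contact_force: [-9.3, 1.0, 23.0]
opening: 0.298
```

Request:
play_rows(
  deltas="0 0 5 0; 12 -3 5 0; 24.5 -5 5 0; 24.5 -5 3 0; 24.5 -5 2 0",
)

```text
t: 9.0
position: [0.5927, -0.0258, 0.0886]
tcp_rot: [0.113, 0.994, -0.001, -0.004]
contact_force: [-0.1, -0.6, 0.4]
opening: 0.297
```

Request:
play_rows(
  deltas="0 0 -1 0; 0 0 -2 0; 0 0 -3 0; 0 0 -3 0",
)

```text
t: 9.33
position: [0.5919, -0.0255, 0.0868]
tcp_rot: [0.113, 0.994, -0.001, -0.004]
contact_force: [-5.2, 0.3, 16.1]
opening: 0.299
```

Both rows stop at z=0.0868, the same as the centre, so the plate is level and every stopper is home. Now I'll lift, go behind the push plate and lower inside the lane.

Request:
play_rows(
  deltas="0 0 15 0; -5 1 40 0; -35 8 50 0; -65 15 50 0; -95 21 50 0",
)

```text
t: 9.75
position: [0.4955, -0.0042, 0.1372]
tcp_rot: [0.113, 0.994, -0.001, -0.004]
contact_force: [-0.7, 0.7, -0.3]
opening: 0.302
```

Request:
play_rows(
  deltas="-14 3 0 0;-24 6 -5 0;-24 6 -5 0;-24 6 -5 0",
)

```text
t: 10.08
position: [0.4711, 0.002, 0.1324]
tcp_rot: [0.113, 0.994, -0.001, -0.004]
contact_force: [0.3, -0.3, 0.3]
opening: 0.298
```

Request:
play_rows(
  deltas="0 0 -25 0; 0 0 -50 0;0 0 -72 0;0 0 -86 0;0 0 -90 0",
)

```text
t: 10.5
position: [0.4706, 0.0018, 0.0403]
tcp_rot: [0.113, 0.994, -0.001, -0.005]
contact_force: [-0.5, 0.0, -0.1]
opening: 0.303
```

Request:
play_rows(
  deltas="0 0 0 0;0 0 0 0",
)

```text
t: 10.67
position: [0.4712, 0.0017, 0.0404]
tcp_rot: [0.113, 0.994, -0.001, -0.005]
contact_force: [-0.0, 0.4, -0.5]
opening: 0.305
```

```bash
python3 - <<'E'
from plant import bot
import cv2
s=bot.sense(); print(s["position"],s["contact_force"],s["tcp_rot"])
a=bot.grab_frame("scene")["image"][165:275,260:390]; b=bot.grab_frame("side")["image"][150:260,230:360]
cv2.imwrite("pics/beh.png",cv2.resize(cv2.hconcat([a,b]),None,fx=3.07,fy=3.07,interpolation=cv2.INTER_CUBIC))
E
```

```text
[0.47119466 0.00167078 0.0404333 ] [-0.03005146  0.43969972 -0.52279919] [ 1.13437407e-01  9.93532527e-01 -6.65610955e-04 -4.96275810e-03]
```

View pics/beh.png

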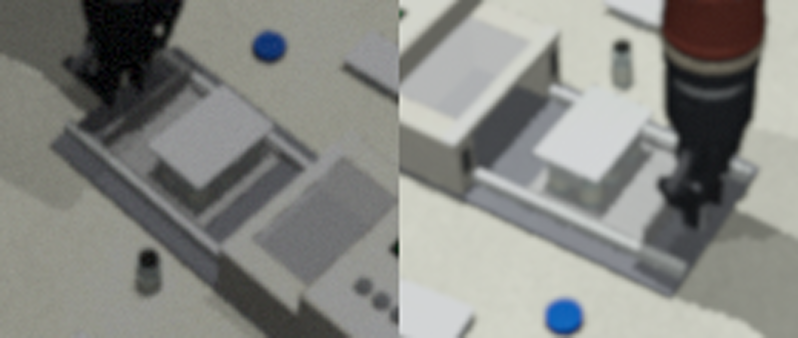

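Both views show the fingers inside the lane, behind the push plate, with the plate level on the vials. I'll push along the lane.

Request:
play_rows(
  deltas="4 -1 0 0;8 -2 0 0;12 -3 0 0;16 -4 0 0;20 -4.5 0 0",
)

```text
t: 11.18
position: [0.4908, -0.0028, 0.041]
tcp_rot: [0.113, 0.994, -0.001, -0.005]
contact_force: [-6.1, 0.1, 3.1]
opening: 0.302
```

Request:
play_rows(
  deltas="5 -1 0 0;10 -2 0 0;15 -3.5 0 0;20 -4.5 0 0;25 -6 0 0",
)

```text
t: 11.6
position: [0.5148, -0.0085, 0.0408]
tcp_rot: [0.113, 0.994, -0.0, -0.007]
contact_force: [-5.4, 1.2, 3.3]
opening: 0.301
```

Request:
play_rows(
  deltas="5 -1 0 0;10 -2 0 0;15 -3.5 0 0;20 -4.5 0 0;25 -6 0 0",
)

```text
t: 12.02
position: [0.5388, -0.0142, 0.0404]
tcp_rot: [0.113, 0.994, -0.0, -0.008]
contact_force: [-5.1, 1.6, 3.1]
opening: 0.298
```

Request:
play_rows(
  deltas="4 -1 0 0;8 -2 0 0;12 -3 0 0;16 -3.7 0 0;20 -4.5 0 0",
)

```text
t: 12.43
position: [0.5581, -0.0185, 0.0402]
tcp_rot: [0.113, 0.994, -0.0, -0.009]
contact_force: [-4.5, 1.6, 3.7]
opening: 0.299
```

Request:
play_rows(
  deltas="4 -1 0 0;8 -2 0 0;12 -3 0 0;16 -3.7 0 0;20 -4.5 0 0",
)

```text
t: 12.85
position: [0.5774, -0.0229, 0.0399]
tcp_rot: [0.113, 0.994, -0.0, -0.01]
contact_force: [-5.4, 1.0, 3.3]
opening: 0.297
```

Request:
play_rows(
  deltas="4 -1 0 0;8 -2 0 0;12 -3 0 0;16 -3.7 0 0;20 -4.5 0 0",
)

```text
t: 13.27
position: [0.5967, -0.0273, 0.0397]
tcp_rot: [0.113, 0.994, -0.0, -0.011]
contact_force: [-5.6, 0.8, 2.3]
opening: 0.298
```

Request:
play_rows(
  deltas="3 -0.7 0 0;6 -1.4 0 0;9 -2 0 0;12 -2.7 0 0",
)

```text
t: 13.6
position: [0.6081, -0.0298, 0.0395]
tcp_rot: [0.113, 0.994, -0.0, -0.012]
contact_force: [-5.3, 0.7, 3.8]
opening: 0.303
```

Request:
play_rows(
  deltas="1.5 -0.3 0 0;3 -0.7 0 0;4.5 -1 0 0;4.5 -1 0 0",
)

```text
t: 13.93
position: [0.6123, -0.0308, 0.0392]
tcp_rot: [0.113, 0.993, -0.0, -0.013]
contact_force: [-3.2, 1.1, 1.7]
opening: 0.296
```

Request:
play_rows(
  deltas="1 -0.2 0 0;2 -0.4 0 0;3 -0.7 0 0;3 -0.7 0 0",
)

```text
t: 14.27
position: [0.6151, -0.0314, 0.0391]
tcp_rot: [0.113, 0.993, -0.0, -0.013]
contact_force: [-4.8, 0.5, 1.6]
opening: 0.3
```

Request:
play_rows(
  deltas="1 -0.2 0 0;2 -0.4 0 0;3 -0.7 0 0;3 -0.7 0 0",
)

```text
t: 14.6
position: [0.6163, -0.0317, 0.0389]
tcp_rot: [0.113, 0.993, 0.0, -0.015]
contact_force: [-10.3, 2.6, 6.5]
opening: 0.299
```

Request:
play_rows(
  deltas="1 -0.2 0 0;2 -0.4 0 0;3 -0.7 0 0",
)

```text
t: 14.85
position: [0.6164, -0.0317, 0.0386]
tcp_rot: [0.113, 0.993, 0.0, -0.018]
contact_force: [-18.1, 3.2, 12.7]
opening: 0.301
```

The tray met the stop: the tool stalled at 0.6164 (0.616 predicted for home) while the force rose to 18 N. I'll back off, lift and look.

Request:
play_rows(
  deltas="-4 1 0 0;-12 3 0 0;-25 6 5 0;-40 9 30 0;-55 13 60 0",
)

```text
t: 15.27
position: [0.5602, -0.0187, 0.0975]
tcp_rot: [0.113, 0.993, 0.0, -0.019]
contact_force: [0.8, -0.5, 0.8]
opening: 0.296
```

Request:
play_rows(
  deltas="-5 1 40 0;-8 2 80 0;-8 2 120 0;-8 2 160 0;-8 2 170 0",
  gripper=0.3,
)

```text
t: 15.68
position: [0.5552, -0.0172, 0.2742]
tcp_rot: [0.113, 0.993, 0.0, -0.013]
contact_force: [1.5, -0.2, -0.2]
opening: 0.651
```

Request:
play_rows(
  deltas="0 0 0 0;0 0 0 0",
)

```text
t: 15.85
position: [0.5566, -0.0175, 0.2754]
tcp_rot: [0.113, 0.994, -0.0, -0.011]
contact_force: [-0.2, 0.0, -0.1]
opening: 0.647
```

```bash
python3 - <<'E'
from plant import bot
import cv2,pickle
s=bot.sense(); f=bot.grab_frame("wrist"); pickle.dump((s,f),open("w4.pkl","wb")); print(s["t"],s["position"],s["contact_force"])
cv2.imwrite("pics/w4.png",cv2.resize(f["image"][60:400,190:450],None,fx=1.75,fy=1.75,interpolation=cv2.INTER_CUBIC))
a=bot.grab_frame("scene")["image"]; b=bot.grab_frame("side")["image"]; cv2.imwrite("pics/scene4.png",a);cv2.imwrite("pics/side4.png",b)
a=a[165:305,260:400]; b=b[120:260,210:350]
cv2.imwrite("pics/fin.png",cv2.resize(cv2.hconcat([a,b]),None,fx=2.8,fy=2.8,interpolation=cv2.INTER_CUBIC))
E
```

```text
15.85 [ 0.55664647 -0.01745054  0.27540341] [-0.18624415  0.02768552 -0.11656703]
```

View pics/w4.png

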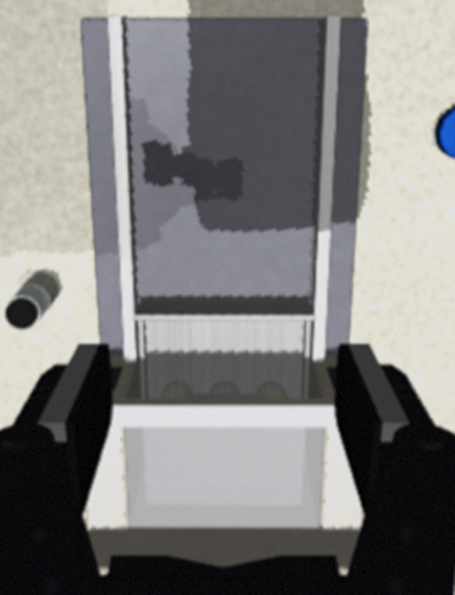

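View pics/fin.png

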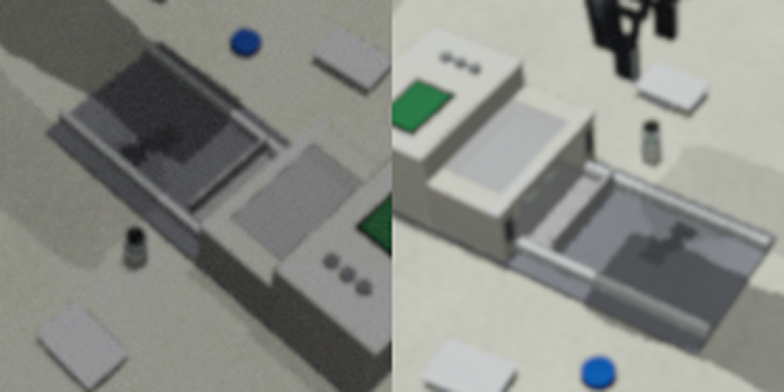

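View pics/side4.png

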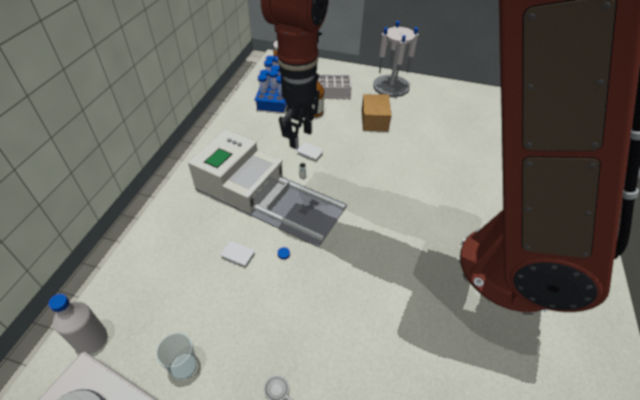

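The tray is inside the chamber, square, with the plate visible through the window; the push plate's top edge is at crop row 316. A final numeric check, then hand in.

```bash
python3 - <<'E'
from h import *
import pickle
s,f=pickle.load(open("w4.pkl","rb")); setwrist(f,s)
W=lambda u,v:(190+(u+.5)/1.75-.5,60+(v+.5)/1.75-.5)
d=np.array([.9748,-.2233,0])
a=[onz("wrist",W(*q),.038) for q in [(134,316),(315,316)]]; r=[onz("wrist",W(*q),.077) for q in [(112,405),(335,405)]]; b=[onz("wrist",W(*q),.008) for q in [(81,18),(367,18)]]
A,R,B=[np.mean(x,0) for x in (a,r,b)]
print("push",A,"yaw",np.degrees(np.arctan2(*(a[1]-a[0])[[1,0]]))-90,"push->mouth mm",(R-A)@d*1e3,"bed end->push",(A-B)@d*1e3,"(want 40, 175)")
E
```

```text
push [ 0.62563026 -0.03409154  0.038     ] yaw -12.921529184432927 push->mouth mm 38.90896952271694 bed end->push 174.7278865677848 (want 40, 175)
```

```bash
python3 - <<'E'
from plant import bot
print(bot.close_job())
E
```

```text
the job is handed in; nothing more can be done
None
```

The job is done and handed in at about 16 s. The plate is pressed down with every stopper home, and the loaded tray is in the chamber against its stop.

- **Pressing:** I pressed the plate with both fingertips over the vials, up to about 36 N, until it stopped hard at its seated height of 65 mm. I then probed gently over each vial row. Both rows stopped within 0.1 mm of the centre, so I took the plate as level. Side to side I relied on the wrist picture, where the plate measured within about 1 mm of its true size.
- **Sliding:** I pushed the tray along the lane at about 5 N until it stalled at the expected place, with the force rising to 18 N. After I backed off, the push face measured 38.9 mm outside the mouth (40 wanted) and 174.7 mm from the bed end (175 wanted). The tray sits square in the lane, with the plate still on and visible through the window.
- **Disagreement:** Triangulating the seated plate's corners from the two fixed cameras gave 56–63 mm, with the rays missing each other by up to 12 mm. That is too coarse to judge level, so I relied on the wrist view and the probing instead.
- **Other items:** In the last pictures the cap, spare vial and loose plates looked undisturbed, and the robot was touching nothing.

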